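Load the full screw canister into the spring-loaded magazine

TASK

Only one of the three identical screw canisters is full: find it by lifting, stand it cap up in the spring-loaded magazine of the screw feeder, and push it down until the latches snap over its shoulder and hold it down when you let go. Leave the two empty canisters standing upright on the bench, and do not disturb the other things lying around.

Things in the scene. Friction and masses are not known exactly. Their poses are not given: they have to be found in the camera images.
- canister_a: closed round canister, one of three that look identical: steel body 50 mm diameter and 70 mm tall with a green band, flat shoulder, and on it a black screw cap 28 mm diameter and 28 mm tall (98 mm in all). Origin: centre of the underside, z up. One of the three is full of screws (0.39 to 0.53 kg), the other two are empty (0.11 to 0.15 kg); which is which can only be felt, and their places are swapped
- canister_b: closed round canister, one of three that look identical: steel body 50 mm diameter and 70 mm tall with a green band, flat shoulder, and on it a black screw cap 28 mm diameter and 28 mm tall (98 mm in all). Origin: centre of the underside, z up. One of the three is full of screws (0.39 to 0.53 kg), the other two are empty (0.11 to 0.15 kg); which is which can only be felt, and their places are swapped
- canister_c: closed round canister, one of three that look identical: steel body 50 mm diameter and 70 mm tall with a green band, flat shoulder, and on it a black screw cap 28 mm diameter and 28 mm tall (98 mm in all). Origin: centre of the underside, z up. One of the three is full of screws (0.39 to 0.53 kg), the other two are empty (0.11 to 0.15 kg); which is which can only be felt, and their places are swapped
- magazine: the fixed screw feeder: steel base plate 130 x 130 x 12 mm, in its centre an upright square slotted aluminium column, 54 x 54 mm inside, walls up to 120 mm above the bench and a green flared lip above; latch housings on its +y and -y sides; a grey drive box 75 mm high on its +x side. Origin: on the column's axis at bench height, z up
- mouth (a point): centre of the top of the green flared lip, on the column's axis, 132 mm above the bench; the lip is about 70 mm wide inside here. A canister just set in rests on the spring plate with its underside about 85 mm and its cap top about 183 mm above the bench
- latch_line (a point): point on the column's axis, 110 mm above the bench, level with the flat undersides of two steel latch bolts (red ends) that reach in from +y and -y to 17.5 mm from the axis. Sloped above, lightly sprung: a canister going down pushes them aside (a few N); they snap over its shoulder once that is below this line. Latched cap top about 138 mm high; press it to about 131 to be sure
- follower (a joint): how far the orange spring plate in the column is pushed down, m: 0 at rest (its top 85 mm above the bench), 0.045 with a canister latched, 0.060 at the stop. Spring 8 N at 0, 16 N at 0.045, 19 N at the stop; damped (25 N per m/s). It carries a full canister without sinking; an unlatched canister rises again
- wood_round: bystander: wooden disc 110 mm diameter, 38 mm thick, lying flat; origin centre of the underside
- screwdriver: bystander: screwdriver lying on the bench along its x axis
- multitool: bystander: folded steel multitool 100 x 28 x 16 mm lying along its x axis; origin centre of the underside
Things that resemble listed ones, but are neither listed nor needed, are in the scene too. What is shaped like the canister_c but yellow is not meant.

How it is judged:
At the end, for the whole second after the job is handed in: The full canister is latched in the magazine: underside 20 to 46 mm above the bench, within 8 mm of the column's axis, at rest. The two others, the empty ones (each pressing on the bench with under 2.6 N), stand on the bench at rest. All are upright within 0.12 rad (angle between each of canister_a, canister_b, canister_c's own z axis and vertical below 0.12 rad and linear speed of each of canister_a, canister_b, canister_c below 0.02 m/s and ((z of canister_a in the frame of magazine between 0.02 and 0.046 m and horizontal distance between canister_a and magazine below 0.008 m and height (world z) of each of canister_b, canister_c below 0.01 m and contact force between each of canister_b, canister_c and anything else below 2.6 N) or (z of canister_b in the frame of magazine between 0.02 and 0.046 m and horizontal distance between canister_b and magazine below 0.008 m and height (world z) of each of canister_a, canister_c below 0.01 m and contact force between each of canister_a, canister_c and anything else below 2.6 N) or (z of canister_c in the frame of magazine between 0.02 and 0.046 m and horizontal distance between canister_c and magazine below 0.008 m and height (world z) of each of canister_a, canister_b below 0.01 m and contact force between each of canister_a, canister_b and anything else below 2.6 N))); the robot touches nothing.
It fails at once if the wooden disc, the screwdriver or the multitool is moved more than 30 mm (distance of any of wood_round, screwdriver, multitool from where it was at the start of the episode above 0.03 m).
It also fails if it takes over 64 s, if anything falls off the work surface, if the arm or the gripper's body presses on something with over 40 N, if the wrist force passes 120 N, or if a joint passes its speed limit or range.

ROBOT

A 7-joint arm with a two-finger parallel gripper is mounted at the origin on the work surface. World frame = base frame: x ahead of the robot, y to its left, z up, the work surface at z = 0. Lengths are in m, angles in rad, forces in N, time in s.
With the tool pointing down it reaches from about 0.425 to 0.875 m from the base axis. Payload 4.7 kg.
Tool frame: the origin (TCP) lies at the very end of the fingers, on their centre line; the grasp point (between the pads) lies 19 mm behind it; z points along the fingers, y is the line along which they close (so a half turn about z gives the same grasp; the last joint's range is limited). The gripper opens to 87 mm and grips with 3 to 60 N. Pads are 19 mm wide; open, the fingers measure 117 mm over their backs; the gripper's body (75 mm by 190 mm) begins 51 mm behind the grasp point.
Start: joints at [-1.225, 0.321, -0.07, 1.45, 0.023, 1.371, -0.057], TCP at [0.212, 0.615, 0.223] pointing down, gripper open.
Joint ranges: [-2.86, 2.86], [-0.3, 2.09], [-1.38, 1.24], [0.06, 2.45], [-1.56, 4.7], [0.09, 2.05], [-2.69, 2.69]. Speed limits (rad/s): [2.57, 2.57, 3.14, 3.14, 3.14, 3.14, 3.14].

INTERFACE

Orientations are given as a rotation vector (axis times angle).
In Python, from bench import ctrl, imaging, ticket gives the robot as it stands.
- The arm moves only by the tool jog_arm, never from a script. Its argument "rows" is text: rows parted by semicolons, each of 7 numbers parted by spaces: the shift along the tool's x, y, z in cm, then the turn, a rotation vector about the tool's x, y, z in rad, then the closure, from -1 (fully open) to 1 (shut), so that 0 is half open. A call has 1 to 5 rows; each row shifts and turns the commanded pose from where the row before left it, along the tool's axes as they then stand; what a row does not reach is not made up. A row lasts 1/8 s, in which the tool goes at most 62.5 mm and 10.7 degrees, less where a joint would pass 70% of its speed; a pose out of reach is approached as far as the arm can. A call with a gripper value outside its range is refused whole. The fingers move at their own pace and stop on an object; "force" is the grip in N (left out, the last holds). Time passes only in rows, so rows that do not move let the fingers close. It gives the time, the measured TCP pose, the force, the opening and the grip force at its end, in the units of the state.
- ctrl.get_state(): the state, without advancing time (a new reading comes with each control period).
- imaging.get_image(name): name is "side" or "top" or "wrist"; returns a dict with "img" (384x512x3 uint8, blue, green, red), "vertical_fov" (degrees; the focal length in pixels is half the picture's height over the tangent of half this angle, whatever the lens; pixels are square), "cx", "cy" (the principal point, pixels), "origin" and "orientation" of the camera in the world. Camera axes: x right, y down, z forward; pixel columns grow to the right and rows downward; lengths in m; the calibration is good to about 2 mm. A picture is of the moment at which its call begins. There is no depth.
- ticket.close_job(): hands the job in; it is judged then, once.
The state is a dict: "time": time; "joint_positions": joint angles; "qd": joint speeds; "joint_torque": joint torques, N m; "position": TCP position; "tool_rot": TCP orientation; "ft_force": force on the tool from outside, world axes, zero at the start; "torque": the same for the moment, N m; "grip_width": opening from 0.0 (shut) to 1.0 (fully open); "grip_force": force on a finger pad.
Only numpy, scipy, OpenCV 4.12 (cv2) and the standard library are available. Lean on these libraries where they do the work, as an engineer would, in place of code of your own. Each camera call takes 0.05 s, during which the arm holds its last target. There are 200 camera calls.

## Working session

There is one attempt and no reset: what is moved stays moved. The work goes in short steps, Python scripts to look and compute and a tool call to move; the robot and the scene stay as the last step left them, time stands still between calls to the robot, and variables do not carry over. Pictures are saved under pics/ and viewed, at most 10 in all, crops included, and the job is handed in when it is done.

Besides the shell and the picture viewer there is one more tool, called by a JSON object that holds its "api" and its "payload". jog_arm: Moves the arm, as the interface text tells. Its arguments: {"type":"object","properties":{"rows":{"type":"string"},"force":{"type":"number"}},"required":["rows"]}

```bash
mkdir -p pics; cat > h.py <<'E'
import numpy as np, cv2
from scipy.spatial.transform import Rotation as R
from bench import ctrl, imaging, ticket
def rot(o):
    o=np.array(o,float)
    return o if o.shape==(3,3) else (R.from_rotvec(o).as_matrix() if o.size==3 else R.from_quat(o).as_matrix())
def snap(n,f=None):
    d=imaging.get_image(n)
    if f: cv2.imwrite('pics/'+f,d['img'])
    return d
def fl(d): return d['img'].shape[0]/2/np.tan(np.radians(d['vertical_fov'])/2)
def px2w(d,u,v,z):
    r=rot(d['orientation'])@np.array([(u-d['cx'])/fl(d),(v-d['cy'])/fl(d),1]); o=np.array(d['origin'])
    return o+r*(z-o[2])/r[2]
def w2px(d,p):
    c=rot(d['orientation']).T@(np.array(p,float)-d['origin']); return c[:2]/c[2]*fl(d)+[d['cx'],d['cy']]
E
python3 - <<'E'
from h import *
ims=[]
for n in ['top','side','wrist']:
    d=snap(n,n+'0.png'); ims.append(d['img']); print(n,{k:v for k,v in d.items() if k!='img'})
print(ctrl.get_state())
cv2.imwrite('pics/all0.png',cv2.resize(np.vstack([np.hstack(ims[:2])]),(800,300)))
E
```

```text
top {'vertical_fov': 53.45569147093507, 'cx': 262.2333586296951, 'cy': 190.63606677187053, 'origin': array([0.36941988, 0.02376284, 0.93417405]), 'orientation': array([-2.01190609,  2.17385453, -0.25470829])}
side {'vertical_fov': 49.43654137448189, 'cx': 255.76688564894783, 'cy': 194.31824537218338, 'origin': array([0.29598315, 0.7043323 , 0.69690143]), 'orientation': array([-0.54602233,  2.64154714, -1.29016284])}
wrist {'vertical_fov': 71.32036081485073, 'cx': 256.2476169230323, 'cy': 189.07353663854028, 'origin': array([0.14903021, 0.63568145, 0.38244167]), 'orientation': array([2.38917467, 1.70525164, 0.20701322])}
{'time': 0.15, 'joint_positions': array([-1.22492409,  0.32162678, -0.07007223,  1.4513881 ,  0.02259169,
        1.37075437, -0.05690532]), 'qd': array([ 0.00123695, -0.00210419,  0.00089   , -0.00292261,  0.00080603,
       -0.00152175, -0.00060593]), 'joint_torque': array([-2.71778899e-04, -4.91797793e+01, -4.04607207e-01, -3.12878573e+01,
       -6.38861884e-02,  4.04673396e-02,  1.17895424e-04]), 'position': array([0.21163516, 0.61416016, 0.22173284]), 'tool_rot': array([-5.18726425e-01, -3.09831827e+00,  2.17109849e-03]), 'ft_force': array([-0.47106573,  0.80294189, -0.70454601]), 'torque': array([-0.03413843, -0.03241818, -0.01879778]), 'grip_force': 0.0, 'grip_width': 1.0021904575549798}
```

View pics/top0.png

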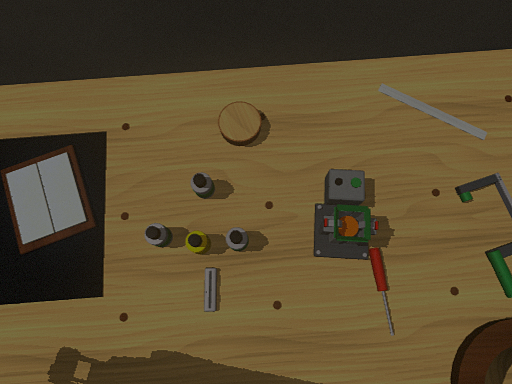

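View pics/side0.png

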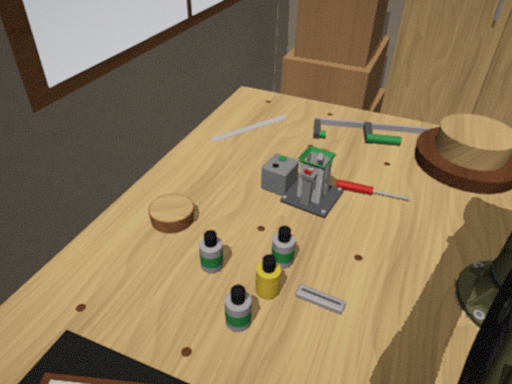

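Top view: there are three green-banded candidates, with caps at (200,181), (154,232) and (236,237). The yellow decoy is at (195,240) and is rejected. The magazine is at (351,224) with its drive box above it, the disc at (240,122), the multitool at (210,289) and the screwdriver at (382,285). The side view agrees.

```bash
python3 - <<'E'
from h import *
d=snap('top'); s=snap('side')
for n,u,v,z in [('A',200,181,.098),('B',154,232,.098),('C',236,237,.098),('Y',195,240,.098),('mag lip',351,224,.132),('box',347,184,.075),('disc',240,122,.038),('mt',210,289,.016),('sd0',375,250,.015),('sd1',392,332,.005)]:
    p=px2w(d,u,v,z); print(n,p.round(3),'r',np.hypot(*p[:2]).round(3),'side',w2px(s,p).round())
for a,b in [((315,205),(366,259)),((317,258),(368,206))]:
    print((px2w(d,*a,.012)+px2w(d,*b,.012))/2)
c=d['img'][150:270,130:400]; c=cv2.resize(c,None,fx=2.95,fy=2.95,interpolation=cv2.INTER_CUBIC)
c2=s['img'][130:340,190:350]; c2=cv2.resize(c2,None,fx=1.6,fy=1.15)
cv2.imwrite('pics/crop1.png',c)
E
```

```text
A [0.608 0.154 0.098] r 0.627 side [213. 233.]
B [0.499 0.259 0.098] r 0.563 side [239. 287.]
C [0.474 0.08  0.098] r 0.481 side [285. 229.]
Y [0.475 0.17  0.098] r 0.504 side [270. 258.]
mag lip [ 0.479 -0.167  0.132] r 0.507 side [318. 157.]
box [ 0.58  -0.184  0.075] r 0.609 side [280. 163.]
disc [0.772 0.056 0.038] r 0.774 side [172. 207.]
mt [0.368 0.153 0.016] r 0.399 side [320. 296.]
sd0 [ 0.428 -0.244  0.015] r 0.493 side [338. 183.]
sd1 [ 0.241 -0.258  0.005] r 0.353 side [408. 200.]
[ 0.47883748 -0.16667404  0.012     ]
[ 0.4781599 -0.173516   0.012    ]
```

View pics/crop1.png

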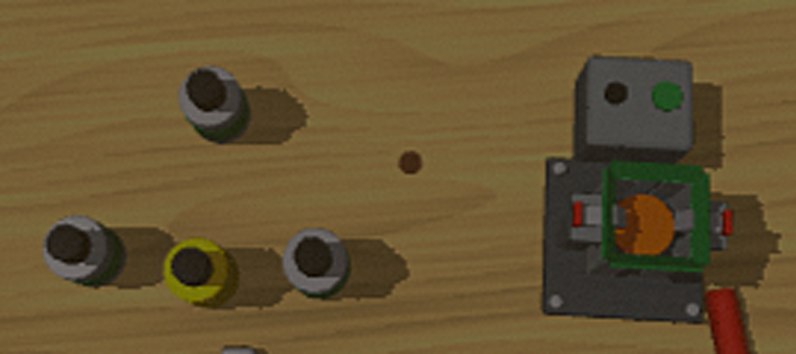

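The crop confirms the choice: A, B and C have black caps with steel and green bodies, while the one in the middle is yellow. The lip is centred near (352,223). Next I'll get cap centroids (mid-cap height 0.084) and work out the first moves.

```bash
cat >> h.py <<'E'
def to(x,y,z,s=None):
    s=s or ctrl.get_state(); M=rot(s['tool_rot']); return (M.T@(np.array([x,y,z])-s['position'])*100).round(2)
E
python3 - <<'E'
from h import *
d=snap('top'); s=snap('side')
def blob(d,p,w=11):
    u,v=np.round(w2px(d,p)).astype(int); g=d['img'].max(2)[v-w:v+w+1,u-w:u+w+1]
    n,l,st,c=cv2.connectedComponentsWithStats((g<70).astype(np.uint8)); 
    if n<2: return None,g.min()
    i=1+np.argmin(np.hypot(*(c[1:]-w).T)); return c[i]+[u-w,v-w],st[i,4]
for n,p in dict(A=(.604,.152),B=(.496,.255),C=(.472,.079)).items():
    for cam,w in ((d,9),(s,12)):
        c,a=blob(cam,(*p,.084),w); print(n,c,a, px2w(cam,*c,.084).round(4) if c is not None else '')
print('plate',px2w(d,341.9,231.2,.012).round(4),'lip',px2w(d,352.4,223.2,.132).round(4))
a=px2w(d,314.4,256.1,.012)-px2w(d,368.3,258.5,.012); print('mag y dir yaw',np.degrees(np.arctan2(a[1],a[0])), np.linalg.norm(a))
print(to(.497,.256,.17), to(.497,.256,.074))
E
```

```text
A [202.72332016 183.24505929] 253 [0.6059 0.15   0.084 ]
A [210.21428571 238.48214286] 168 [0.6126 0.1571 0.084 ]
B [158.61886792 233.65283019] 265 [0.4969 0.2531 0.084 ]
B [237.69827586 294.35344828] 232 [0.4999 0.2653 0.084 ]
C [238.68141593 237.88053097] 226 [0.4736 0.0749 0.084 ]
C [284.13664596 234.13043478] 161 [0.4758 0.0815 0.084 ]
plate [ 0.4793 -0.1712  0.012 ] lip [ 0.4802 -0.1701  0.132 ]
mag y dir yaw 83.06549425730566 0.12816035841742582
[-38.65 -24.59   5.24] [-38.65 -24.59  14.84]
```

{"api": "jog_arm", "payload": {"rows": "-3.9 -2.4 0 0 0 0 -0.15;-3.9 -2.4 0 0 0 0 -0.15;-3.9 -2.4 0 0 0 0 -0.15;-3.9 -2.4 0 0 0 0 -0.15;-3.9 -2.4 0 0 0 0 -0.15", "force": 35}}

```text
time: 0.98
position: [0.3579, 0.4363, 0.2228]
tool_rot: [0.519, 3.098, 0.001]
ft_force: [0.8, 0.1, 0.2]
grip_width: 0.596
grip_force: 0.0
```

{"api": "jog_arm", "payload": {"rows": "-3.9 -2.4 0 0 0 0 -0.15;-3.9 -2.4 0 0 0 0 -0.15;-3.9 -2.4 0 0 0 0 -0.15;-3.9 -2.4 0 0 0 0 -0.15;-3 -1.9 0 0 0 0 -0.15"}}

```text
time: 1.6
position: [0.4967, 0.2663, 0.2228]
tool_rot: [0.521, 3.097, 0.0]
ft_force: [0.2, 1.1, -0.7]
grip_width: 0.574
grip_force: 0.0
```

```bash
python3 - <<'E'
from h import *
d=snap('wrist','w1.png'); s=ctrl.get_state(); print(s['position'],s['tool_rot'],s['joint_positions'],s['ft_force'],d['origin'])
for p in [(.4999,.262),(.608,.155),(.475,.08)]: print(w2px(d,(*p,.098)))
E
```

```text
[0.50008473 0.2610185  0.22286943] [ 0.53080791  3.09287349 -0.00392182] [-0.73674038  0.1353381   0.22702514  1.6786522  -0.0270083   1.32997735
  0.7255513 ] [ 2.60428811 -3.5946341   0.41107426] [0.43398212 0.2877254  0.38364051]
[253.59787373 188.65846475]
[200.08499007 297.46611484]
[ 94.51012631 219.5041071 ]
```

View pics/w1.png

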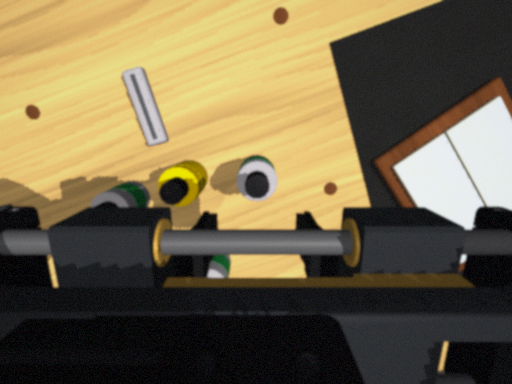

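Wrist view: canister B's cap is at (257,185), with the yellow decoy to its left at (176,190). B's cap is about 4 mm from the prediction.

```bash
python3 - <<'E'
from h import *
d=snap('wrist'); g=d['img'].max(2)[165:205,235:280]
ys,xs=np.where(g<75); u,v=xs.mean()+235,ys.mean()+165
p=px2w(d,u,v,.095); print(u,v,len(xs),p); print(to(p[0],p[1],.076), ctrl.get_state()['ft_force'])
E
```

```text
259.79617834394907 179.69426751592357 471 [0.49691188 0.26594178 0.095     ]
[ 0.28  0.22 14.68] [-0.37742944 -1.10051718 -0.34593171]
```

{"api": "jog_arm", "payload": {"rows": "0.2 0.2 4 0 0 0 -0.15;0 0 4 0 0 0 -0.15;0 0 4 0 0 0 -0.15;0 0 2.7 0 0 0 -0.15;0 0 0 0 0 0 -0.15"}}

```text
time: 2.33
position: [0.492, 0.2707, 0.0734]
tool_rot: [-0.516, -3.095, 0.005]
ft_force: [0.5, 0.1, 0.2]
grip_width: 0.573
grip_force: 0.0
```

{"api": "jog_arm", "payload": {"rows": "0 0 0 0 0 0 1;0 0 0 0 0 0 1;0 0 0 0 0 0 1;0 0 0 0 0 0 1", "force": 35}}

```text
time: 2.82
position: [0.4949, 0.2711, 0.0766]
tool_rot: [0.519, 3.097, 0.002]
ft_force: [0.0, -0.5, 3.9]
grip_width: 0.314
grip_force: 34.6
```

{"api": "jog_arm", "payload": {"rows": "0 0 -1.5 0 0 0 1;0 0 -1.5 0 0 0 1;0 0 0 0 0 0 1;0 0 0 0 0 0 1;0 0 0 0 0 0 1"}}

```text
time: 3.45
position: [0.4938, 0.2706, 0.105]
tool_rot: [-0.519, -3.098, 0.001]
ft_force: [0.5, 0.0, -1.4]
grip_width: 0.317
grip_force: 34.7
```

```bash
python3 - <<'E'
from h import *
F=[]
for i in range(4): snap('top'); s=ctrl.get_state(); F.append(s['ft_force'])
print(np.array(F).round(2),s['position'],s['grip_width'],s['joint_torque'].round(1))
E
```

```text
[[-0.03 -0.41 -1.72]
 [ 0.01 -0.49 -1.79]
 [-0.72 -0.01 -1.34]
 [-0.13 -0.15 -1.04]] [0.49398882 0.27067549 0.10517492] 0.3127769585119412 [ -0.  -40.9   1.7 -29.   -0.    0.1   0. ]
```

B weighs about 1.4 N, so it is empty. I'll set it back and go to A.

{"api": "jog_arm", "payload": {"rows": "0 0 1.5 0 0 0 1;0 0 1.3 0 0 0 1;0 0 0.2 0 0 0 1;0 0 0 0 0 0 1;0 0 0 0 0 0 0"}}

```text
time: 4.28
position: [0.4942, 0.2703, 0.0752]
tool_rot: [-0.52, -3.098, 0.001]
ft_force: [-0.3, -0.3, -0.9]
grip_width: 0.362
grip_force: 0.1
```

{"api": "jog_arm", "payload": {"rows": "0 0 0 0 0 0 -0.15;0 0 -1 0 0 0 -0.15;0 0 -3 0 0 0 -0.15;0 0 -4 0 0 0 -0.15;0 0 -4 0 0 0 -0.15"}}

```text
time: 4.9
position: [0.4942, 0.2709, 0.1973]
tool_rot: [0.518, 3.098, 0.001]
ft_force: [-0.1, 0.7, -0.5]
grip_width: 0.57
grip_force: 0.0
```

```bash
python3 - <<'E'
from h import *
s=ctrl.get_state(); print(s['position'],s['ft_force'],to(.608,.155,.2))
E
```

```text
[0.49419538 0.27092054 0.19725863] [-0.08001238  0.69218977 -0.47725227] [-14.53  -7.25  -0.27]
```

{"api": "jog_arm", "payload": {"rows": "-3.6 -1.8 0 0 0 0 -0.15;-3.6 -1.8 0 0 0 0 -0.15;-3.6 -1.8 0 0 0 0 -0.15;-3.7 -1.8 0 0 0 0 -0.15;0 0 0 0 0 0 -0.15"}}

```text
time: 5.52
position: [0.61, 0.1512, 0.196]
tool_rot: [0.528, 3.095, -0.003]
ft_force: [0.7, 0.4, -0.1]
grip_width: 0.579
grip_force: 0.0
```

{"api": "jog_arm", "payload": {"rows": "0 0 0 0 0 0 -0.15;0 0 0 0 0 0 -0.15"}}

```text
time: 5.78
position: [0.6071, 0.1573, 0.1957]
tool_rot: [-0.515, -3.099, -0.001]
ft_force: [-0.7, 1.3, 0.4]
grip_width: 0.573
grip_force: 0.0
```

```bash
cat >> h.py <<'E'
def cap(x,y):
    "cap top centre seen by the wrist camera near (x,y): dark round blob"
    d=snap('wrist'); u,v=np.round(w2px(d,(x,y,.098))).astype(int); w=24
    g=cv2.medianBlur(d['img'],3).max(2)[v-w:v+w,u-w:u+w]; cv2.imwrite('pics/cap.png',cv2.resize(d['img'][max(v-80,0):v+80,max(u-80,0):u+80],None,fx=3,fy=3))
    m=cv2.morphologyEx((g<60).astype(np.uint8),cv2.MORPH_OPEN,np.ones((7,7)))
    n,l,st,c=cv2.connectedComponentsWithStats(m); i=1+np.argmax(st[1:,4]); uv=c[i]+[u-w,v-w]
    p=px2w(d,*uv,.096); print('pred',(u,v),'uv',uv.round(1),'area',st[i,4],'box',st[i],'pos',p.round(4)); return p
E
python3 - <<'E'
from h import *
p=cap(.608,.155); s=ctrl.get_state(); print(s['position'],to(p[0],p[1],.076))
E
```

```text
pred (np.int64(254), np.int64(193)) uv [257.4 192.1] area 548 box [ 16  10  24  27 548] pos [0.609  0.1578 0.096 ]
[0.60710967 0.15719175 0.19575925] [-0.17  0.11 11.98]
```

View pics/cap.png

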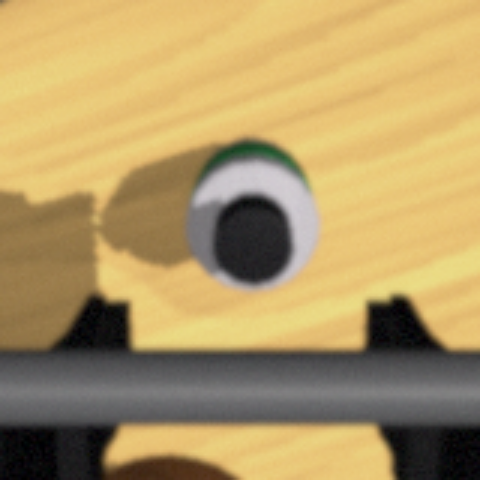

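Canister A's cap is detected cleanly at (257,192), and the canister is standing between the fingers. I'll descend and grasp it.

{"api": "jog_arm", "payload": {"rows": "-0.2 0.1 3 0 0 0 -0.15;0 0 4 0 0 0 -0.15;0 0 4 0 0 0 -0.15;0 0 1 0 0 0 -0.15;0 0 0 0 0 0 -0.15"}}

```text
time: 6.45
position: [0.6099, 0.1564, 0.0759]
tool_rot: [-0.517, -3.099, -0.0]
ft_force: [0.3, 0.4, 1.4]
grip_width: 0.573
grip_force: 0.0
```

{"api": "jog_arm", "payload": {"rows": "0 0 0 0 0 0 1;0 0 0 0 0 0 1;0 0 0 0 0 0 1;0 0 0 0 0 0 1", "force": 35}}

```text
time: 6.95
position: [0.6109, 0.1565, 0.0766]
tool_rot: [0.518, 3.097, 0.003]
ft_force: [0.7, 1.2, 2.8]
grip_width: 0.314
grip_force: 35.0
```

{"api": "jog_arm", "payload": {"rows": "0 0 -1.5 0 0 0 1;0 0 -1.5 0 0 0 1;0 0 0 0 0 0 1;0 0 0 0 0 0 1;0 0 0 0 0 0 1"}}

```text
time: 7.58
position: [0.6095, 0.1557, 0.1049]
tool_rot: [-0.519, -3.097, 0.001]
ft_force: [-0.5, -0.2, -4.3]
grip_width: 0.315
grip_force: 35.0
```

```bash
cat > ft.py <<'E'
from h import *
F=[]
for i in range(4): snap('top'); s=ctrl.get_state(); F.append(s['ft_force'])
print(np.mean(F,0).round(2),s['position'],s['grip_width'])
E
python3 ft.py
```

```text
[-0.33 -0.15 -3.96] [0.60982704 0.15571766 0.10515757] 0.3102322222467874
```

A weighs 4.0 N (about 0.4 kg), so it is the full one. I'll raise it and carry it above the magazine.

{"api": "jog_arm", "payload": {"rows": "0 0 -3 0 0 0 1;0 0 -4 0 0 0 1;0 0 -4 0 0 0 1;0 0 -3 0 0 0 1;0 -2 0 0 0 0 1", "force": 40}}

```text
time: 8.4
position: [0.6048, 0.1386, 0.2479]
tool_rot: [0.513, 3.095, 0.005]
ft_force: [-0.7, -0.7, -3.7]
grip_width: 0.31
grip_force: 40.0
```

{"api": "jog_arm", "payload": {"rows": "0.2 -3.5 0 0 0 0 1;0.2 -4 0 0 0 0 1;0.2 -4 0 0 0 0 1;0.2 -4 0 0 0 0 1;0.2 -4 0 0 0 0 1"}}

```text
time: 9.02
position: [0.528, -0.047, 0.2433]
tool_rot: [-0.521, -3.095, 0.002]
ft_force: [-0.6, -0.5, -3.8]
grip_width: 0.31
grip_force: 40.0
```

{"api": "jog_arm", "payload": {"rows": "0.2 -4 0 0 0 0 1;0.2 -4 0 0 0 0 1;0.2 -3 0 0 0 0 1;0.1 -2 0 0 0 0 1;0 0 0 0 0 0 1"}}

```text
time: 9.65
position: [0.4802, -0.1665, 0.2446]
tool_rot: [-0.524, -3.096, -0.0]
ft_force: [-0.2, 1.0, -4.5]
grip_width: 0.315
grip_force: 40.1
```

```bash
python3 - <<'E'
from h import *
d=snap('wrist'); d=snap('wrist');s=ctrl.get_state(); print(s['position'],s['tool_rot'],s['grip_width'],s['ft_force'],s['joint_positions'].round(2),to(.480,-.1705,.25))
t=snap('side')
def corners(m,z,h=.035):
    c=np.array([.480,-.1705]); y=np.radians(-6.9); ex=np.array([np.cos(y),np.sin(y)]); ey=np.array([-ex[1],ex[0]])
    return [w2px(m,(*(c+a*h*ex+b*h*ey),z)) for a,b in ((1,1),(1,-1),(-1,-1),(-1,1))]
for m in (d,t):
    cv2.polylines(m['img'],[np.array(corners(m,.132)).round().astype(np.int32)],True,(255,0,255))
a=d['img']; b=t['img'][90:282,190:446]
cv2.imwrite('pics/hov.png',np.hstack([cv2.resize(a,(400,300)),cv2.resize(b,(400,300))]))
E
```

```text
[ 0.48175909 -0.16359147  0.24502663] [-5.17063722e-01 -3.09825508e+00 -1.69450072e-03] 0.3126499831561181 [ 0.02970877 -0.11244104 -3.52255309] [-0.27 -0.01  0.55  1.78  0.    1.37  1.52] [-0.06 -0.71 -0.5 ]
```

View pics/hov.png

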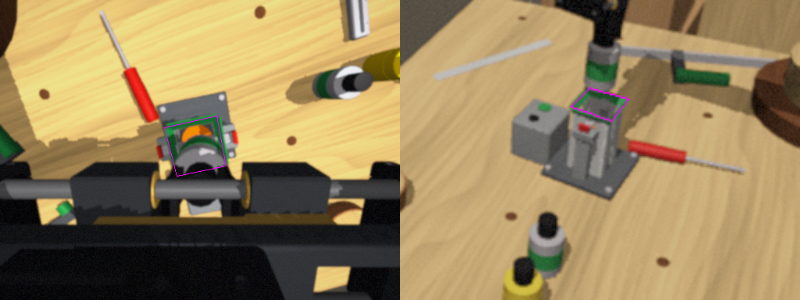

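The wrist and side views show the lip overlay matching the green lip to within a few mm, and the canister hanging upright just above it. I'll take one close crop to settle the axis.

```bash
python3 - <<'E'
from h import *
d=snap('wrist'); t=snap('side')
out=[]
for m in (d,t):
    c=np.array([.480,-.1705]); y=np.radians(-6.9); ex=np.array([np.cos(y),np.sin(y)]); ey=np.array([-ex[1],ex[0]])
    u,v=w2px(m,(*c,.132)).round().astype(int); k=8 if m is d else 10; w=38 if m is d else 25
    if m is d: w,k=48,4
    else: w,k=48,4
    im=cv2.resize(m['img'][v-w:v+w,u-w:u+w],None,fx=k,fy=k)
    P=np.array([w2px(m,(*(c+a*.035*ex+b*.035*ey),.132)) for a,b in ((1,1),(1,-1),(-1,-1),(-1,1))])
    cv2.polylines(im,[((P-[u-w,v-w]+.5)*k).astype(np.int32)],True,(255,0,255)); out.append(im)
cv2.imwrite('pics/lip.png',np.hstack(out))
E
```

```text
(no output)
```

View pics/lip.png

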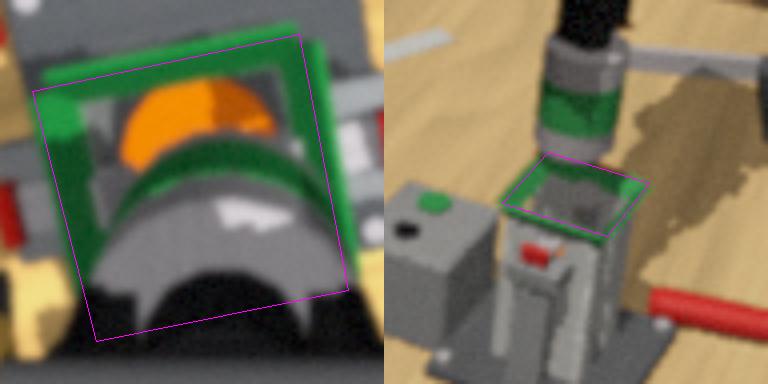

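The lip matches within about 2–3 mm (the wrist view suggests +2.5 mm in y, the side view about 0), so I take the axis as (0.480,-0.169). I'll descend in stages.

{"api": "jog_arm", "payload": {"rows": "0 -0.55 0 0 0 0 1;0 0 1.5 0 0 0 1;0 0 1.5 0 0 0 1;0 0 1.2 0 0 0 1;0 0 0 0 0 0 1"}}

```text
time: 10.52
position: [0.4788, -0.1697, 0.2019]
tool_rot: [-0.518, -3.096, 0.0]
ft_force: [-0.1, 0.4, -4.1]
grip_width: 0.312
grip_force: 40.1
```

{"api": "jog_arm", "payload": {"rows": "0 0 0.6 0 0 0 1;0 0 0.6 0 0 0 1;0 0 0.6 0 0 0 1;0 0 0 0 0 0 1"}}

```text
time: 11.02
position: [0.4801, -0.17, 0.1855]
tool_rot: [0.519, 3.098, 0.0]
ft_force: [1.1, 0.1, -2.8]
grip_width: 0.314
grip_force: 40.1
```

{"api": "jog_arm", "payload": {"rows": "0 0 0.6 0 0 0 1;0 0 0.6 0 0 0 1;0 0 0.6 0 0 0 1;0 0 0.4 0 0 0 1;0 0 0 0 0 0 1"}}

```text
time: 11.65
position: [0.4792, -0.1699, 0.1627]
tool_rot: [-0.518, -3.097, 0.0]
ft_force: [1.2, 0.7, -4.5]
grip_width: 0.312
grip_force: 40.0
```

{"api": "jog_arm", "payload": {"rows": "0 0 0.2 0 0 0 1;0 0 0 0 0 0 0.2;0 0 0 0 0 0 0.1;0 0 -1 0 0 0 0;0 0 -2 0 0 0 0"}}

```text
time: 12.28
position: [0.4796, -0.17, 0.1921]
tool_rot: [-0.519, -3.098, 0.0]
ft_force: [0.2, 0.2, -0.3]
grip_width: 0.488
grip_force: 0.0
```

{"api": "jog_arm", "payload": {"rows": "0 0 -2 0 0 0 1;0 0 0 0 0 0 1;0 0 0 0 0 0 1;0 0 0 0 0 0 1;0 0 0 0 0 0 1"}}

```text
time: 12.9
position: [0.4794, -0.17, 0.2109]
tool_rot: [-0.519, -3.097, 0.0]
ft_force: [0.5, -0.4, 0.2]
grip_width: 0.041
grip_force: 0.0
```

```bash
python3 - <<'E'
from h import *
d=snap('wrist'); t=snap('side'); s=ctrl.get_state(); print(s['position'],s['ft_force'],s['grip_width'],s['time'])
for n,p in (('captop',(.480,-.1695,.183)),('tcp',s['position'])): print(n,w2px(t,p),w2px(d,p))
cv2.imwrite('pics/rel.png',np.hstack([cv2.resize(d['img'],(400,300)),cv2.resize(t['img'][90:234,220:412],(400,300))]))
E
```

```text
[ 0.47961143 -0.17000995  0.21115638] [ 0.65787729 -0.38857851 -0.44440182] 0.018534996288424397 13.0
captop [320.04311066 138.24442194] [257.24624395 214.73190483]
tcp [321.66341117 127.89873152] [256.45963595 229.03701323]
```

View pics/rel.png

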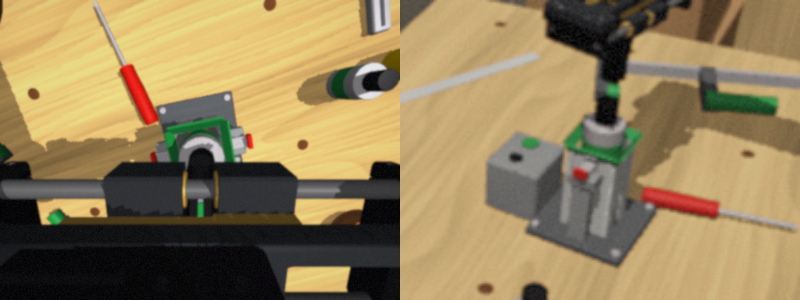

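Side view: the canister stands upright in the column with its cap above the lip, and the closed fingers are centred over it. I'll push down.

{"api": "jog_arm", "payload": {"rows": "0 0 1.5 0 0 0 1;0 0 1.3 0 0 0 1;0 0 0.7 0 0 0 1;0 0 0.7 0 0 0 1;0 0 0.7 0 0 0 1"}}

```text
time: 13.62
position: [0.4801, -0.1701, 0.1632]
tool_rot: [0.519, 3.098, 0.001]
ft_force: [-2.0, 0.1, 9.5]
grip_width: 0.004
grip_force: 5.0
```

{"api": "jog_arm", "payload": {"rows": "0 0 0.7 0 0 0 1;0 0 0.7 0 0 0 1;0 0 0.7 0 0 0 1;0 0 0.4 0 0 0 1;0 0 0 0 0 0 1"}}

```text
time: 14.25
position: [0.4801, -0.1701, 0.1384]
tool_rot: [0.519, 3.098, 0.001]
ft_force: [-3.0, 0.7, 9.5]
grip_width: 0.0
grip_force: 4.7
```

{"api": "jog_arm", "payload": {"rows": "0 0 0.4 0 0 0 1;0 0 0.4 0 0 0 1;0 0 0 0 0 0 1;0 0 0 0 0 0 1"}}

```text
time: 14.75
position: [0.4804, -0.1702, 0.131]
tool_rot: [0.519, 3.097, 0.001]
ft_force: [-3.6, 0.4, 13.1]
grip_width: 0.008
grip_force: 6.5
```

{"api": "jog_arm", "payload": {"rows": "0 0 0.25 0 0 0 1;0 0 0 0 0 0 1;0 0 0 0 0 0 1"}}

```text
time: 15.12
position: [0.4804, -0.1702, 0.1286]
tool_rot: [0.519, 3.097, 0.001]
ft_force: [-3.4, 0.7, 13.8]
grip_width: 0.003
grip_force: 6.7
```

{"api": "jog_arm", "payload": {"rows": "0 0 -0.5 0 0 0 1;0 0 -0.5 0 0 0 1;0 0 -0.5 0 0 0 1;0 0 0 0 0 0 1"}}

```text
time: 15.62
position: [0.4796, -0.17, 0.1417]
tool_rot: [-0.519, -3.098, -0.0]
ft_force: [1.2, 1.1, -0.1]
grip_width: 0.008
grip_force: 0.0
```

{"api": "jog_arm", "payload": {"rows": "0 0 -3 0 0 0 1;0 0 -4 0 0 0 1;0 0 -4 0 0 0 1;0 0 0 0 0 0 1;0 0 0 0 0 0 1"}}

```text
time: 16.25
position: [0.4793, -0.1698, 0.2509]
tool_rot: [-0.518, -3.097, -0.0]
ft_force: [-1.3, 0.2, 0.3]
grip_width: 0.005
grip_force: 0.0
```

```bash
python3 - <<'E'
from h import *
d=snap('wrist'); t=snap('side'); o=snap('top'); s=ctrl.get_state(); print(s['position'],s['ft_force'],s['time'])
for z in (.138,.183): print(w2px(t,(.480,-.17,z)))
cv2.imwrite('pics/fin.png',np.hstack([cv2.resize(o['img'][100:316,120:408],(400,300)),cv2.resize(t['img'][90:234,220:412],(400,300))]))
cv2.imwrite('pics/fin2.png',np.hstack([cv2.resize(d['img'],(400,300)),cv2.resize(t['img'],(400,300))]))
E
```

```text
[ 0.47902014 -0.16976818  0.25047638] [ 0.13297546 -0.4786947   0.58308107] 16.4
[317.95255159 153.86473446]
[320.09956917 138.14833485]
```

View pics/fin.png

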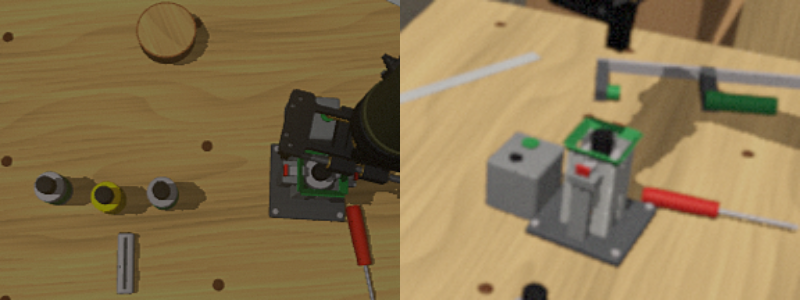

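View pics/fin2.png

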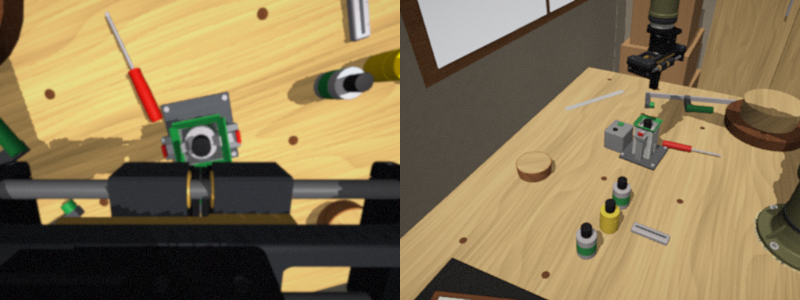

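The canister stayed down with its cap level with the lip. The pressing force was gone at 0.142 m, so it is latched. B and C stand upright and the bystanders have not moved.

```bash
python3 -c "
from h import *
print(ticket.close_job())"
```

```text
the job is handed in; nothing more can be done
None
```

The full canister (A, lifted at about 4.0 N) is latched cap up in the magazine. B (about 1.4 N) was lifted and set back upright, and C was never touched. The job was handed in at about 16.4 s; no verdict came back.

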